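# Take a tote off a safety hook and stand it on the counting scale

### The job

Take the small blue tote off the safety hook by its steel handle bar: press the hook's sprung keeper back with the bar itself, not with the fingers, and lift the bar out without forcing it against the hook. Then set the tote down gently, upright in the middle of the bench scale's pan, and let go of it. Leave the other things on the bench alone.

Things in the scene. Friction and masses are not known exactly. Their poses are not given: they have to be found in the camera images.
- stand: Fixed stand with a safety hook: blue upright 36 mm square, 212 mm high, on a foot plate, steel arm at the top. Origin on the bench under the hook's nominal pocket middle; +x from the hook's tip to the upright (the way the keeper opens), z up. Upright's near face at x = 110 mm, foot plate (12 mm thick) from x = 60 mm. Stand, hook and keeper bear at most 25 N from the tote.
- hook_nominal (a point): Nominal middle of the pocket floor, 208 mm above the bench; axes as the stand's. The hook (18 mm thick along y) is clamped on the arm up to 8 mm off this along x, either way; that offset is unmeasured and affects tip, lip and keeper alike. Pocket floor along x from its true middle: -15 to +15 mm, then the keeper; upturned tip -27 to -15 mm. Lowest part of hook and arm: 36 mm under the floor.
- lip_nominal (a point): Nominal end of the tip's inward lip (true end up to 8 mm off along x). The lip covers the pocket from -15 to +11 mm of its middle; underside 19 mm and top 31 mm above the pocket floor. Bar out: press it +x past the lip, lift its underside over 31 mm (under 55 mm: the box's rim would hit the hook from below), then back -x over the tip by 100 mm or more before rising further.
- keeper_nominal (a point): Nominal face of the closed keeper, at bar height (true place up to 8 mm off along x): steel tongue 10 mm wide, hinged 28 mm under the pocket floor, top 36 mm above it, 4 mm from the lip's end. It swings to +x. At bar height it resists with 4 N at first, 0.65 N more per mm: the bar clears the lip from 6 mm (8 N); hard stop at 11 to 12 mm (12 N). Less force higher up the tongue.
- tote_bar (a point): Centre of the tote's flat steel handle bar: 10 mm (x) x 148 mm (y) x 14 mm tall, 165 mm above the tote's underside. Hanging, it rests on the pocket floor, within 1 mm of the stand's x = 0 and 4 mm of its y = 0, turned less than 0.02 rad from the stand. Free to grasp either side of the hook, best about 42 mm along y from this point. 98 mm clear between bar and the box's rim.
- tote_box (a point): Middle of the tote's box, half-way up, 30 mm above its underside: open blue plastic box 90 (x) x 150 (y) x 60 mm high, walls 3 mm, with a rigid handle: legs 10 x 6 mm at y = -71 and +71 mm, bar on top. 0.28 to 0.56 kg in all. Hanging, its underside is 50 mm above the bench.
- scale_pan (a point): Centre of the top face of the bench scale's pan, 44 mm above the bench: a fixed flat steel pan 170 (x) x 210 (y) mm on a grey plastic base 220 x 230 x 30 mm. x, y along the pan's sides, z up.
- carton: Bystander: closed cardboard carton 80 x 60 x 45 mm; origin at the middle of its underside.
- bin: Bystander: open blue bin without a handle, 120 x 90 x 50 mm, standing on the bench; origin at the middle of its underside.
- jar: Bystander: clear plastic jar 56 mm across, 70 mm high; origin at the middle of its underside.
There are look-alikes about, which are no part of the job. What is shaped like the part that bears tote_bar but orange is not meant.

How it is judged (in metres and radians):
On the way, in this order (a step that is already met when the one before it is completed fails the run):
1. the tote's handle bar is out of the hook's pocket, above the lip, still between tip and upright (z of tote_bar in the frame of stand above 0.246 m and x of tote_bar in the frame of stand above -0.06 m and horizontal distance between tote_bar and stand below 0.1 m), for 0.05 s.
2. the tote is clear of the hook and stand (horizontal distance between tote_bar and stand above 0.1 m and contact force between tote and stand below 0.1 N), for 0.1 s.
At the end, for the whole second after the job is handed in: The tote stands upright (within 0.06 rad) and at rest on the scale's pan, its middle within 30 mm of the pan's centre, released (horizontal distance between tote_bar and scale_pan below 0.03 m and z of tote_bar in the frame of scale_pan between 0.16 and 0.17 m and angle between tote_bar's own z axis and vertical below 0.06 rad and contact force between tote and scale above 1 N and linear speed of tote below 0.02 m/s); the robot touches nothing.
It fails at once if the tote is forced against the hook, keeper or stand with more than 25 N (contact force between tote and stand above 25 N).
It fails at once if fingers or arm press on the stand, hook or keeper (over 4 N) (contact force between any of the fingers, the arm and stand above 4 N).
It fails at once if the tote is dropped or banged onto the scale (over 45 N) (contact force between tote and scale above 45 N).
It fails at once if a bystander is moved by more than 30 mm (distance of any of carton, bin, jar from where it was at the start of the episode above 0.03 m).
It also fails if it takes over 58 s, if anything falls off the work surface, if the arm or the gripper's body presses on something with over 40 N, if the wrist force passes 120 N, or if a joint passes its speed limit or range.

### The arm

A 7-joint arm with a two-finger parallel gripper is mounted at the origin on the work surface. World frame = base frame: x ahead of the robot, y to its left, z up, the work surface at z = 0. Lengths are in m, angles in degrees, forces in N, time in s.
With the tool pointing down it reaches from about 0.35 to 0.775 m from the base axis. Payload 3.1 kg.
Tool frame: the origin (TCP) lies at the very end of the fingers, on their centre line; the grasp point (between the pads) lies 19 mm behind it; z points along the fingers, y is the direction in which the jaws open and shut (so a half turn about z gives the same grasp; the last joint's range is limited). The gripper opens to 85 mm and grips with 20 to 120 N. Pads are 22 mm wide; open, the fingers measure 114 mm over their backs; the gripper's body (76 mm by 85 mm) begins 54 mm behind the grasp point. The pads swing forward as they close: fully open they stand 13 mm farther back than shut.
Start: joints at [69.746, 17.813, 0.802, 86.603, -0.252, 75.585, -1.558], TCP at [0.169, -0.523, 0.231] pointing down, gripper open.
Joint ranges: [-154.91, 154.91], [-16.99, 109.72], [-72.82, 74.43], [7.12, 147.25], [-82.49, 262.49], [11.32, 116.49], [-174.64, 174.64]. Speed limits (degrees/s): [159.86, 159.86, 180, 180, 180, 180, 180].

### API

Orientations are given as [roll, pitch, yaw] about the fixed x, y, z axes, in that order (R = Rz(yaw) Ry(pitch) Rx(roll)).
In Python, from rig import observe, camera, hand_in gives the robot as it stands.
- The arm moves only by the tool servo_tool, never from a script. Its argument "steps" is a list of rows, each a list of 7 numbers: the turn, a rotation vector about the tool's x, y, z in degrees, then the shift along the tool's x, y, z in mm, then the opening, from -1 (shut) to 1 (fully open). A call has exactly 10 rows; each row shifts and turns the commanded pose from where the row before left it, along the tool's axes as they then stand; what a row does not reach is not made up. A row lasts 1/10 s, in which the tool goes at most 50 mm and 8.59 degrees, less where a joint would pass 70% of its speed; a pose out of reach is approached as far as the arm can. A call with a gripper value outside its range is refused whole. The fingers move at their own pace and stop on an object; "force" is the grip in N (left out, the last holds). Time passes only in rows, so rows that do not move let the fingers close, or fill a call up. It gives the time, the measured TCP pose, the force and the opening at its end, in the units of the state.
- observe(): the state, without advancing time (a new reading comes with each control period).
- camera(name): name is "side" or "top"; returns a dict with "pixels" (420x560x3 uint8, red, green, blue), "range_z" (420x560 float32, m along the optical axis (not along the pixel's ray), 0 where there is no reading), "mtx" (3x3 intrinsics, pixels), "k1" (the pictures are not rectified: a ray, as slopes to the right and down, at radius r is drawn at 1 + k1 r^2 times it, then the intrinsics apply), "view" (4x4, takes a point from world to camera coordinates). Camera axes: x right, y up, looking along -z (the intrinsics and any distortion apply to the point x, -y, -z); pixel columns grow to the right and rows downward; lengths in m; the calibration is good to about 2 mm. A picture is of the moment at which its call begins.
- hand_in(): hands the job in, once; it reports no verdict.
The state is a dict: "time": time; "joint_positions": joint angles; "joint_velocities": joint speeds; "effort": joint torques, N m; "ee_pos": TCP position; "tcp_rot": TCP orientation; "ft_force": force on the tool from outside, world axes, zero at the start; "ft_torque": the same for the moment, N m; "width": finger opening in m.
Only numpy, scipy, OpenCV 4.12 (cv2) and the standard library are available. Lean on these libraries where they do the work, as an engineer would, in place of code of your own. Each camera call takes 0.05 s, during which the arm holds its last target.

## Working session

There is one attempt and no reset: what is moved stays moved. The work goes in short steps, Python scripts to look and compute and a tool call to move; the robot and the scene stay as the last step left them, time stands still between calls to the robot, and variables do not carry over. Pictures are saved under pics/ and viewed, and the job is handed in when it is done.

Besides the shell and the picture viewer there is one more tool, called after "Request:" as name(argument=value, ...) on one line, values as JSON. servo_tool: Moves the arm, as the interface text tells. Its arguments: {"type":"object","properties":{"steps":{"type":"array"},"force":{"type":"number"}},"required":["steps"]}

```bash
mkdir -p pics; ls; python3 - <<'E'
from rig import observe,camera
import cv2,numpy as np
print(observe())
for n in("side","top"):
    c=camera(n); cv2.imwrite(f"pics/{n}0.png",c["pixels"][:,:,::-1]); np.savez(f"{n}0.npz",**c)
    print(n,c["mtx"],c["k1"],c["view"])
E
```

```text
pics
{'time': 0.0, 'joint_positions': array([69.74430078, 17.86108742,  0.80139664, 86.6913881 , -0.25240316,
       75.58475018, -1.55805776]), 'joint_velocities': array([ 0.03405224, -0.09342792, -0.00990778, -0.0967028 , -0.02575911,
       -0.05929091,  0.00899001]), 'effort': array([-1.27984049e-04, -3.79917312e+01,  1.46012041e-01, -2.30594516e+01,
        1.21963475e-02,  1.37818692e-02,  1.65750328e-05]), 'ee_pos': array([ 0.1685319 , -0.52277771,  0.23021885]), 'tcp_rot': array([-1.79864638e+02,  5.16426203e-03,  1.78714561e+01]), 'ft_force': array([-0.14399887, -0.52561936,  0.39836577]), 'ft_torque': array([ 0.03518052, -0.02651731,  0.00734505]), 'width': 0.08571600853327423}
side [[518.15718526   0.         284.15270989]
 [  0.         518.15718526 207.47672511]
 [  0.           0.           1.        ]] 0.04807795086791637 [[-0.93724334 -0.34850021 -0.01106914  0.45841896]
 [ 0.20573563 -0.5783709   0.78940481 -0.21479849]
 [-0.28150981  0.73758708  0.61377319 -1.54723095]
 [ 0.          0.          0.          1.        ]]
top [[537.52612184   0.         279.44661594]
 [  0.         537.52612184 217.60711763]
 [  0.           0.           1.        ]] -0.15684594535659235 [[ 1.11233223e-01 -9.93793902e-01 -9.22679703e-04 -4.14799459e-02]
 [ 9.72021379e-01  1.08602897e-01  2.08278300e-01 -5.31890681e-01]
 [-2.06885498e-01 -2.40643310e-02  9.78069169e-01 -1.48728878e+00]
 [ 0.00000000e+00  0.00000000e+00  0.00000000e+00  1.00000000e+00]]
```

View pics/side0.png

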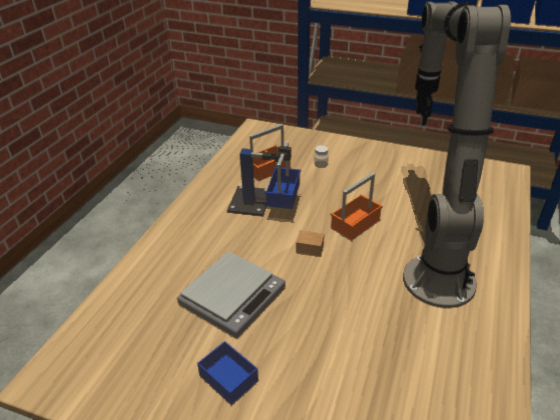

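View pics/top0.png

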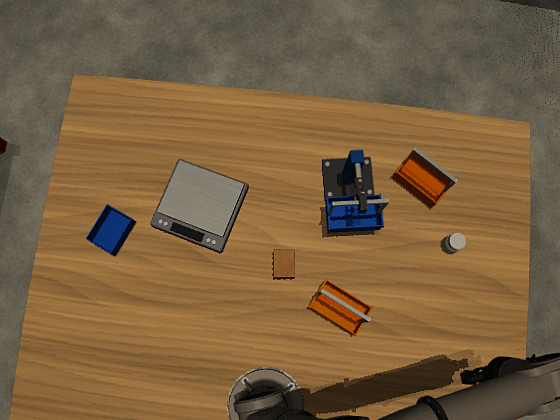

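```bash
cat > h.py <<'E'
import numpy as np,cv2
def rays(c,uv):
    uv=np.atleast_2d(np.asarray(uv,float)); K=c["mtx"]
    d=(uv-K[[0,1],[2,2]])/K[[0,1],[0,1]]; s=d.copy()
    for _ in range(20): s=d/(1+float(c["k1"])*(s**2).sum(1,keepdims=True))
    V=c["view"]; R=V[:3,:3]; o=-R.T@V[:3,3]
    return o,np.c_[s[:,0],-s[:,1],-np.ones(len(s))]@R   # scaled so depth=1
def plane(c,uv,z):
    o,r=rays(c,uv); return o+r*((z-o[2])/r[:,2])[:,None]
def cloud(c):
    h,w=c["range_z"].shape; u,v=np.meshgrid(np.arange(w),np.arange(h))
    o,r=rays(c,np.c_[u.ravel(),v.ravel()]); return (o+r*c["range_z"].reshape(-1,1)).reshape(h,w,3)
def proj(c,P):
    P=np.atleast_2d(P); V=c["view"]; q=P@V[:3,:3].T+V[:3,3]; s=np.c_[q[:,0],-q[:,1]]/-q[:,2:]
    s=s*(1+float(c["k1"])*(s**2).sum(1,keepdims=True)); K=c["mtx"]; return s*K[[0,1],[0,1]]+K[[0,1],[2,2]]
E
python3 - <<'E'
import numpy as np,cv2
from h import *
T=dict(np.load("top0.npz"));S=dict(np.load("side0.npz"))
t=T["pixels"][130:260,300:480,::-1]; s=S["pixels"][110:230,210:400,::-1]
cv2.imwrite("pics/crop_top.png",cv2.resize(t,None,fx=4,fy=4,interpolation=cv2.INTER_CUBIC))
cv2.imwrite("pics/crop_side.png",cv2.resize(s,None,fx=4,fy=4,interpolation=cv2.INTER_CUBIC))
C=cloud(T); 
for uv in [(357,157),(345,200),(375,204),(362,195),(335,215),(200,200),(335,170),(284,260),(110,230),(456,243),(120,120)]: print(uv,C[uv[1],uv[0]].round(4))
# pan: grey area at z ~44mm
h=cv2.cvtColor(T["pixels"],cv2.COLOR_RGB2HSV)
m=((np.abs(C[...,2]-.044)<.008)&(h[...,1]<60)&(h[...,2]>90)).astype(np.uint8); m[:,300:]=0
m=cv2.morphologyEx(m,cv2.MORPH_OPEN,np.ones((5,5)))
cs=max(cv2.findContours(m,0,1)[0],key=cv2.contourArea)
P=plane(T,cs[:,0,:],.044)[:,:2]; print(cv2.minAreaRect((P*1000).astype(np.float32)))
pc=cs[:,0].mean(0)
# bar: grey at z 0.208..0.222
C2=C[130:260,300:480]
E
```

```text
(357, 157) [ 0.6872 -0.1723  0.2094]
(345, 200) [ 0.6037 -0.1642  0.0654]
(375, 204) [ 0.6046 -0.2534  0.0542]
(362, 195) [ 0.5762 -0.1895  0.2407]
(335, 215) [ 0.5588 -0.1403  0.0551]
(200, 200) [0.5621 0.2549 0.0447]
(335, 170) [ 0.7075 -0.1315  0.011 ]
(284, 260) [ 0.4135 -0.0085  0.0513]
(110, 230) [0.4502 0.5217 0.0017]
(456, 243) [ 0.5129 -0.4943  0.0679]
(120, 120) [ 0.8041  0.557  -0.0036]
((570.9481201171875, 256.072998046875), (208.90435791015625, 168.9014129638672), 75.43158721923828)
```

View pics/crop_top.png

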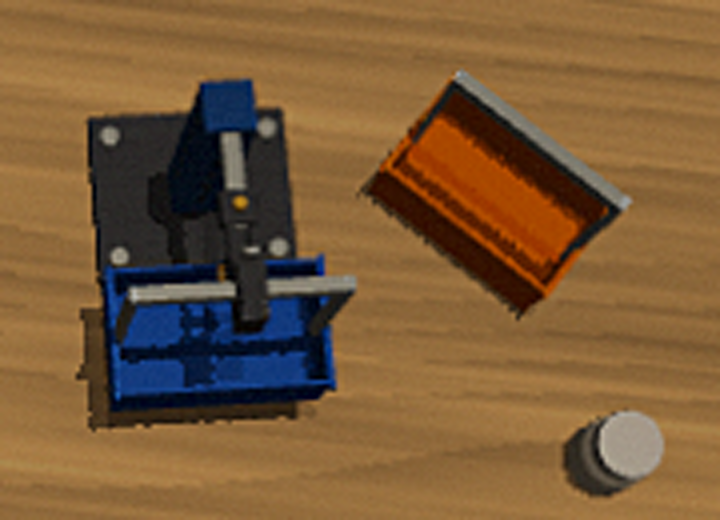

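View pics/crop_side.png

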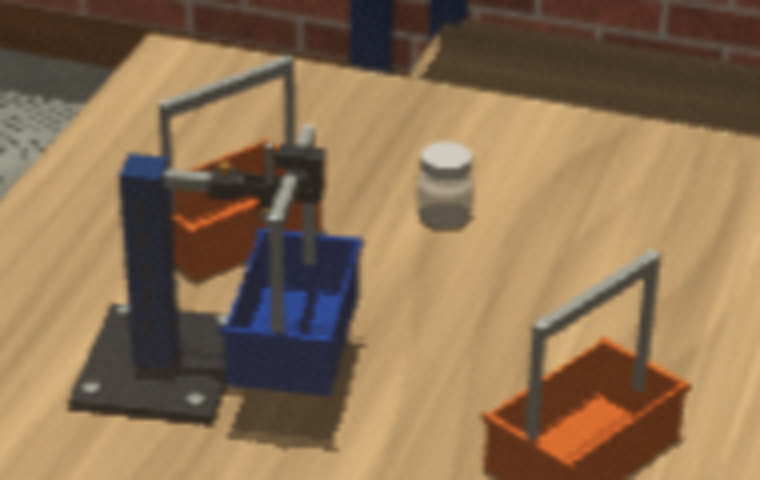

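The tote meant is the blue one at top(355,213) / side(284,187): it hangs on the stand and has a bar. The orange totes at top(423,178) and (340,307) are the wrong colour, and the blue bin at (110,230) has no handle. Next I measure the bar and the stand.

```bash
python3 - <<'E'
import numpy as np,cv2
from h import *
T=dict(np.load("top0.npz"));S=dict(np.load("side0.npz"))
print("pan calibr side check")
C=cloud(T); h=cv2.cvtColor(T["pixels"],cv2.COLOR_RGB2HSV)
sub=np.zeros(C.shape[:2],bool); sub[195:212,325:395]=1
m=sub&(h[...,1]<70)&(h[...,2]>70)&(C[...,2]>.2)&(C[...,2]<.232)
v,u=np.nonzero(m); P=plane(T,np.c_[u,v],.222); print(len(u),u.min(),u.max(),"z med",np.median(C[m][:,2]))
r=cv2.minAreaRect((P[:,:2]*1000).astype(np.float32)); print("bar",r, cv2.boxPoints(r).round(1).tolist())
l=cv2.fitLine((P[:,:2]*1000).astype(np.float32),cv2.DIST_HUBER,0,.01,.01).ravel();print("line",l)
print("depth",[C[m][:,i].round(3).tolist() for i in (0,)][0][::8])
# upright top, blue, z=.212
m=(h[...,0]>100)&(h[...,0]<130)&(h[...,1]>120)&(C[...,2]>.195)&(C[...,2]<.23); m[:145]=0;m[180:]=0
v,u=np.nonzero(m); P=plane(T,np.c_[u,v],.212); print("upright",len(u),cv2.minAreaRect((P[:,:2]*1000).astype(np.float32)))
# arm/hook dark pts
m=sub*0; m[150:215,350:372]=1
m=(m>0)&(C[...,2]>.2)
Q=C[m]; print("hook cloud x range",Q[:,0].min(),Q[:,0].max())
# foot plate
m=(h[...,1]<80)&(h[...,2]<90)&(abs(C[...,2]-.012)<.008); m[:140]=0;m[215:]=0;m[:,:310]=0;m[:,385:]=0
m=cv2.morphologyEx(m.astype(np.uint8),cv2.MORPH_OPEN,np.ones((3,3)))
v,u=np.nonzero(m); P=plane(T,np.c_[u,v],.012); print("foot",len(u),cv2.minAreaRect((P[:,:2]*1000).astype(np.float32)))
# bin,carton,jar for clearance; side-view pan
CS=cloud(S);hs=cv2.cvtColor(S["pixels"],cv2.COLOR_RGB2HSV)
m=((np.abs(CS[...,2]-.044)<.008)&(hs[...,1]<60)&(hs[...,2]>90)).astype(np.uint8); m[:240]=0;m[:,300:]=0
m=cv2.morphologyEx(m,cv2.MORPH_OPEN,np.ones((5,5)))
cs=max(cv2.findContours(m,0,1)[0],key=cv2.contourArea)
print("pan side",cv2.minAreaRect((plane(S,cs[:,0,:],.044)[:,:2]*1000).astype(np.float32)))
# side bar points by depth
b=np.zeros(C.shape[:2],bool); b[140:166,274:300]=1
m=b&(CS[...,2]>.205)&(CS[...,2]<.228)&(hs[...,1]<70)&(hs[...,2]>70)
v,u=np.nonzero(m)
for a in zip(u,v): 
  if (a[0]+a[1])%3==0: print(a,CS[a[1],a[0]].round(3))
E
```

```text
pan calibr side check
182 332 388 z med 0.22272340883988695
bar ((563.0607299804688, -188.50131225585938), (10.372699737548828, 146.5873260498047), 9.620464324951172) [[545.7000122070312, -117.0999984741211], [570.2000122070312, -261.6000061035156], [580.4000244140625, -259.8999938964844], [555.9000244140625, -115.4000015258789]]
line [ 1.6654964e-01 -9.8603308e-01  5.6313580e+02 -1.8763870e+02]
depth [0.573, 0.576, 0.565, 0.57, 0.573, 0.557, 0.56, 0.563, 0.567, 0.57, 0.571, 0.555, 0.557, 0.559, 0.565, 0.567, 0.567, 0.552, 0.555, 0.556, 0.562, 0.551, 0.553]
upright 176 ((685.9078369140625, -169.69122314453125), (37.242244720458984, 36.71460723876953), 12.01978588104248)
hook cloud x range 0.21392458026489516 0.7084526379979114
foot 1012 ((690.073974609375, -170.9569854736328), (112.91838836669922, 147.86732482910156), 6.473193645477295)
pan side ((567.1500854492188, 262.839111328125), (210.17127990722656, 169.4978485107422), 75.3132553100586)
(np.int64(287), np.int64(142)) [ 0.569 -0.248  0.222]
(np.int64(286), np.int64(143)) [ 0.571 -0.246  0.219]
(np.int64(285), np.int64(144)) [ 0.
[... 344 characters left out ...]
np.int64(283), np.int64(155)) [ 0.552 -0.166  0.223]
(np.int64(282), np.int64(156)) [ 0.555 -0.165  0.219]
(np.int64(281), np.int64(157)) [ 0.555 -0.156  0.221]
(np.int64(280), np.int64(158)) [ 0.557 -0.151  0.219]
(np.int64(279), np.int64(159)) [ 0.557 -0.142  0.221]
(np.int64(282), np.int64(159)) [ 0.547 -0.142  0.223]
(np.int64(281), np.int64(160)) [ 0.551 -0.145  0.217]
(np.int64(280), np.int64(161)) [ 0.552 -0.138  0.217]
(np.int64(279), np.int64(162)) [ 0.553 -0.13   0.218]
(np.int64(278), np.int64(163)) [ 0.553 -0.123  0.218]
(np.int64(281), np.int64(163)) [ 0.546 -0.13   0.215]
(np.int64(280), np.int64(164)) [ 0.543 -0.115  0.222]
(np.int64(279), np.int64(165)) [ 0.547 -0.116  0.216]
```

```bash
python3 - <<'E'
import numpy as np,cv2
from h import *
T=dict(np.load("top0.npz"));C=cloud(T)
print("orange near bar",plane(T,[(321,289),(369,319)],.17).round(3).tolist(), C[290,322],C[318,367])
print("orange far bar",plane(T,[(415,150),(456,181)],.17).round(3).tolist())
print("hook tip end/top",plane(T,[(362,210),(357,195),(366,195)],.239).round(4).tolist())
b=np.array([.563,-.1885]);X=np.array([.986,.167])
M=(C[...,2]>.228)&(C[...,2]<.255); M[:190]=0;M[215:]=0;M[:,350:]&=True;M[:,:350]=0;M[:,375:]=0
v,u=np.nonzero(M);P=plane(T,np.c_[u,v],.239)[:,:2]-b
print("dark lip/tip along stand x (mm)",((P@X)*1000).round(0).min(),((P@X)*1000).max(), "y",(P@[-X[1],X[0]]*1000).min(),(P@[-X[1],X[0]]*1000).max())
E
```

```text
orange near bar [[0.333, -0.113, 0.17], [0.269, -0.244, 0.17]] [ 0.33086246 -0.11578118  0.16965303] [ 0.27129931 -0.23851938  0.17008676]
orange far bar [[0.74, -0.336, 0.17], [0.665, -0.455, 0.17]]
hook tip end/top [[0.5374, -0.1928, 0.239], [0.5752, -0.1769, 0.239], [0.5778, -0.2, 0.239]]
dark lip/tip along stand x (mm) -27.0 23.767262509864437 y -33.38382963522363 5.166721802769979
```

Request:
servo_tool(steps=[[0,0,-8.2,0,0,-7,1],[0,0,-8.2,0,0,-7,1],[0,0,-8.2,0,0,-7,1],[0,0,-8.2,0,0,-7,1],[0,0,-8.2,0,0,-7,1],[0,0,-8.2,0,0,-7,1],[0,0,-8.2,0,0,-7,1],[0,0,-8.2,0,0,-7,1],[0,0,-8.2,0,0,-7,1],[0,0,-8,0,0,-7,1]], force=100)

```text
time: 1.1
ee_pos: [0.1686, -0.5231, 0.3009]
tcp_rot: [-180.0, -0.1, 100.0]
ft_force: [0.3, 0.4, 0.7]
width: 0.0856
```

Request:
servo_tool(steps=[[0,0,0,27,40,0,1],[0,0,0,27,40,0,1],[0,0,0,27,40,0,1],[0,0,0,27,40,0,1],[0,0,0,27,40,0,1],[0,0,0,27,40,0,1],[0,0,0,27,40,0,1],[0,0,0,27,40,0,1],[0,0,0,27,40,0,1],[0,0,0,0,0,0,1]])

```text
time: 2.1
ee_pos: [0.4875, -0.2143, 0.3008]
tcp_rot: [179.8, -0.3, 100.5]
ft_force: [-1.1, 0.9, -0.1]
width: 0.0852
```

Request:
servo_tool(steps=[[0,0,0,18,26,0,1],[0,0,0,18,26,0,1],[0,0,0,19,26,0,1],[0,0,0,0,0,0,1],[0,0,0,0,0,8,1],[0,0,0,0,0,8,1],[0,0,0,0,0,8,1],[0,0,0,0,0,8,1],[0,0,0,0,0,0,1],[0,0,0,0,0,0,1]])

```text
time: 3.1
ee_pos: [0.5502, -0.1566, 0.2691]
tcp_rot: [-180.0, -0.0, 99.6]
ft_force: [0.4, 0.5, 0.7]
width: 0.0853
```

```bash
python3 - <<'E'
from rig import observe,camera
import cv2,numpy as np
from h import *
o=observe();print(o["ee_pos"],o["tcp_rot"],o["ft_force"],o["ft_torque"],o["joint_positions"].round(0))
T=camera("top");S=camera("side")
t=T["pixels"][110:260,290:480,::-1]; s=S["pixels"][60:230,210:400,::-1]
a=np.hstack([cv2.resize(t,(456,360),interpolation=2),cv2.resize(s,(342,360*17//20),interpolation=2).repeat(1,0) if 0 else cv2.resize(s,(342,360),interpolation=2)])
cv2.imwrite("pics/above.png",a)
print(proj(T,o["ee_pos"]),proj(S,o["ee_pos"]))
E
```

```text
[ 0.5501577  -0.15656552  0.26910224] [-1.79974621e+02 -2.09388892e-03  9.96261228e+01] [0.42295787 0.50621546 0.74455644] [-0.02455811 -0.03689447 -0.01796784] [ 34.  22. -29.  78.  11.  83.  15.]
[[349.77760603 200.76612438]] [[282.38655603 144.28635136]]
```

View pics/above.png

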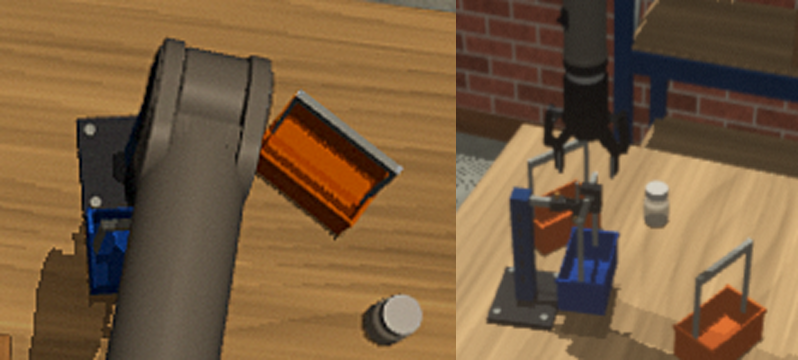

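Request:
servo_tool(steps=[[0,0,0,10,6,0,1],[0,0,0,0,0,9,1],[0,0,0,0,0,12,1],[0,0,0,0,0,12,1],[0,0,0,0,0,12,1],[0,0,0,0,0,12,1],[0,0,0,0,0,10,1],[0,0,0,0,0,6,1],[0,0,0,0,0,0,1],[0,0,0,0,0,0,1]])

```text
time: 4.2
ee_pos: [0.555, -0.1453, 0.1966]
tcp_rot: [180.0, 0.0, 99.7]
ft_force: [0.3, -0.6, 0.5]
width: 0.0858
```

```bash
python3 - <<'E'
from rig import observe,camera
import cv2,numpy as np
o=observe();print(o["ee_pos"],o["tcp_rot"],o["ft_force"],o["ft_torque"])
S=camera("side")
s=S["pixels"][100:230,210:360,::-1]
cv2.imwrite("pics/low.png",cv2.resize(s,None,fx=4.5,fy=4.5,interpolation=2))
E
```

```text
[ 0.55500981 -0.14528858  0.19656402] [1.79962331e+02 1.15794632e-02 9.96724045e+01] [ 0.34643907 -0.62105003  0.46629465] [ 0.05093346 -0.06926374 -0.00267386]
```

View pics/low.png

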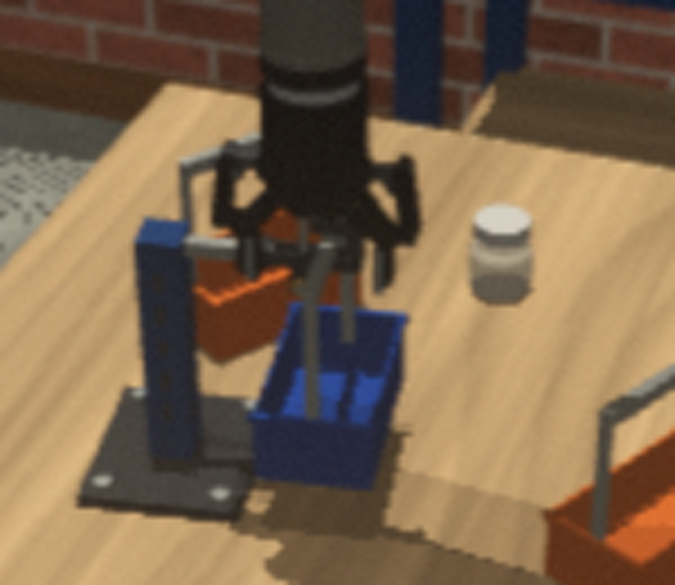

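The bar at crop (315,260) sits between the fingers at (248,258) and (384,270), so I'm closing.

Request:
servo_tool(steps=[[0,0,0,0,0,0,0.2],[0,0,0,0,0,0,-0.3],[0,0,0,0,0,0,-0.6],[0,0,0,0,0,0,-0.8],[0,0,0,0,0,0,-1],[0,0,0,0,0,0,-1],[0,0,0,0,0,0,-1],[0,0,0,0,0,0,-1],[0,0,0,0,0,0,-1],[0,0,0,0,0,0,-1]], force=110)

```text
time: 5.25
ee_pos: [0.5547, -0.1453, 0.1965]
tcp_rot: [180.0, 0.0, 99.7]
ft_force: [-0.5, -0.2, 2.4]
width: 0.0082
```

```bash
python3 - <<'E'
from rig import observe,camera
import cv2,numpy as np
o=observe();print(o["ee_pos"],o["tcp_rot"],o["ft_force"],o["ft_torque"],o["width"])
S=camera("side")
s=S["pixels"][100:230,210:360,::-1]
cv2.imwrite("pics/grip.png",cv2.resize(s,None,fx=4.5,fy=4.5,interpolation=2))
E
```

```text
[ 0.55472178 -0.1452725   0.19645028] [1.79997427e+02 6.29452109e-03 9.96672075e+01] [-0.46166592 -0.19643967  2.41613122] [-0.03516593  0.14883166 -0.05725583] 0.008246122540225392
```

View pics/grip.png

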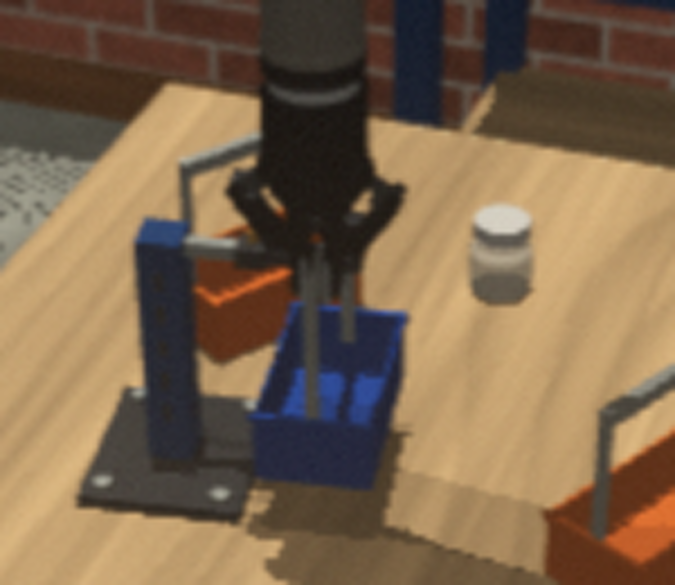

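Request:
servo_tool(steps=[[0,0,0,0,0,-1,-1],[0,0,0,0,0,-1,-1],[0,0,0,0,0,-0.5,-1],[0,0,0,0,0,0,-1],[0,0,0,0,1,0,-1],[0,0,0,0,1,0,-1],[0,0,0,0,1,0,-1],[0,0,0,0,1,0,-1],[0,0,0,0,0,0,-1],[0,0,0,0,0,0,-1]])

```text
time: 6.3
ee_pos: [0.5587, -0.1446, 0.1987]
tcp_rot: [-180.0, -0.0, 99.7]
ft_force: [-0.2, -0.1, -2.7]
width: 0.008
```

```bash
cat > st.py <<'E'
from rig import observe
import numpy as np
o=observe();F=o["ft_force"];X=np.array([.986,.167])
d=(o["ee_pos"][:2]-[.5547,-.1453])@X*1000
print("t",o["time"],"pos",o["ee_pos"].round(4),o["tcp_rot"].round(2),"F",F.round(2),"Fx_stand",round(F[:2]@X,2),"M",o["ft_torque"].round(3),"dx_stand",d.round(2),o["width"])
E
python3 st.py
```

```text
t 6.3 pos [ 0.5587 -0.1446  0.1987] [-179.99   -0.     99.67] F [-0.21 -0.12 -2.71] Fx_stand -0.23 M [ 0.149  0.073 -0.015] dx_stand 4.03 0.008034906734072212
```

Request:
servo_tool(steps=[[0,0,0,0,1,0,-1],[0,0,0,0,1,0,-1],[0,0,0,0,1,0,-1],[0,0,0,0,0.5,0,-1],[0,0,0,0,0.5,0,-1],[0,0,0,0,0,0,-1],[0,0,0,0,0,0,-1],[0,0,0,0,0,0,-1],[0,0,0,0,0,0,-1],[0,0,0,0,0,0,-1]])

```text
time: 7.3
ee_pos: [0.5626, -0.144, 0.1988]
tcp_rot: [-180.0, 0.0, 99.7]
ft_force: [0.1, -0.3, -3.1]
width: 0.008
```

```bash
python3 st.py
```

```text
t 7.3 pos [ 0.5626 -0.144   0.1988] [-180.      0.     99.67] F [ 0.12 -0.35 -3.13] Fx_stand 0.06 M [ 0.131 -0.007  0.04 ] dx_stand 8.0 0.007986840000125568
```

No keeper contact at 8 mm yet, so I'm continuing.

Request:
servo_tool(steps=[[0,0,0,0,1,0,-1],[0,0,0,0,1,0,-1],[0,0,0,0,1,0,-1],[0,0,0,0,0,0,-1],[0,0,0,0,0,0,-1],[0,0,0,0,0,0,-1],[0,0,0,0,0,0,-1],[0,0,0,0,0,0,-1],[0,0,0,0,0,0,-1],[0,0,0,0,0,0,-1]])

```text
time: 8.3
ee_pos: [0.5656, -0.1435, 0.1988]
tcp_rot: [-180.0, 0.0, 99.7]
ft_force: [1.3, 0.1, -3.4]
width: 0.008
```

```bash
python3 st.py
```

```text
t 8.3 pos [ 0.5656 -0.1435  0.1988] [-180.      0.     99.67] F [ 1.32  0.1  -3.4 ] Fx_stand 1.32 M [ 0.086  0.058 -0.018] dx_stand 11.01 0.008005075437983001
```

Request:
servo_tool(steps=[[0,0,0,0,1,0,-1],[0,0,0,0,1,0,-1],[0,0,0,0,1,0,-1],[0,0,0,0,0,0,-1],[0,0,0,0,0,0,-1],[0,0,0,0,0,0,-1],[0,0,0,0,0,0,-1],[0,0,0,0,0,0,-1],[0,0,0,0,0,0,-1],[0,0,0,0,0,0,-1]])

```text
time: 9.3
ee_pos: [0.5683, -0.143, 0.1987]
tcp_rot: [-180.0, 0.0, 99.7]
ft_force: [-4.7, 0.2, -0.3]
width: 0.0081
```

```bash
python3 st.py
```

```text
t 9.3 pos [ 0.5683 -0.143   0.1987] [-179.97    0.     99.66] F [-4.74  0.15 -0.32] Fx_stand -4.65 M [-0.012  1.044 -0.267] dx_stand 13.81 0.008102008401195583
```

Request:
servo_tool(steps=[[0,0,0,0,1,0,-1],[0,0,0,0,1,0,-1],[0,0,0,0,1,0,-1],[0,0,0,0,1,0,-1],[0,0,0,0,0,0,-1],[0,0,0,0,0,0,-1],[0,0,0,0,0,0,-1],[0,0,0,0,0,0,-1],[0,0,0,0,0,0,-1],[0,0,0,0,0,0,-1]])

```text
time: 10.3
ee_pos: [0.5714, -0.1425, 0.1986]
tcp_rot: [-179.9, -0.0, 99.6]
ft_force: [-7.3, 0.1, -0.1]
width: 0.0078
```

```bash
python3 st.py
```

```text
t 10.3 pos [ 0.5714 -0.1425  0.1986] [-1.7986e+02 -1.0000e-02  9.9630e+01] F [-7.28  0.11 -0.09] Fx_stand -7.16 M [-0.033  1.467 -0.344] dx_stand 16.93 0.00775202110512912
```

Request:
servo_tool(steps=[[0,0,0,0,1,0,-1],[0,0,0,0,1,0,-1],[0,0,0,0,1,0,-1],[0,0,0,0,0.5,0,-1],[0,0,0,0,0,0,-1],[0,0,0,0,0,0,-1],[0,0,0,0,0,0,-1],[0,0,0,0,0,0,-1],[0,0,0,0,0,0,-1],[0,0,0,0,0,0,-1]])

```text
time: 11.3
ee_pos: [0.574, -0.1421, 0.1984]
tcp_rot: [-179.7, -0.0, 99.6]
ft_force: [-7.5, 0.0, -0.4]
width: 0.0083
```

```bash
python3 st.py; python3 - <<'E'
from rig import observe,camera
import cv2,numpy as np
S=camera("side")
s=S["pixels"][100:230,210:360,::-1]
cv2.imwrite("pics/press.png",cv2.resize(s,None,fx=4.5,fy=4.5,interpolation=2))
E
```

```text
t 11.3 pos [ 0.574  -0.1421  0.1984] [-1.7974e+02 -3.0000e-02  9.9610e+01] F [-7.51  0.04 -0.38] Fx_stand -7.4 M [-0.092  1.768 -0.376] dx_stand 19.56 0.008326385952253849
```

View pics/press.png

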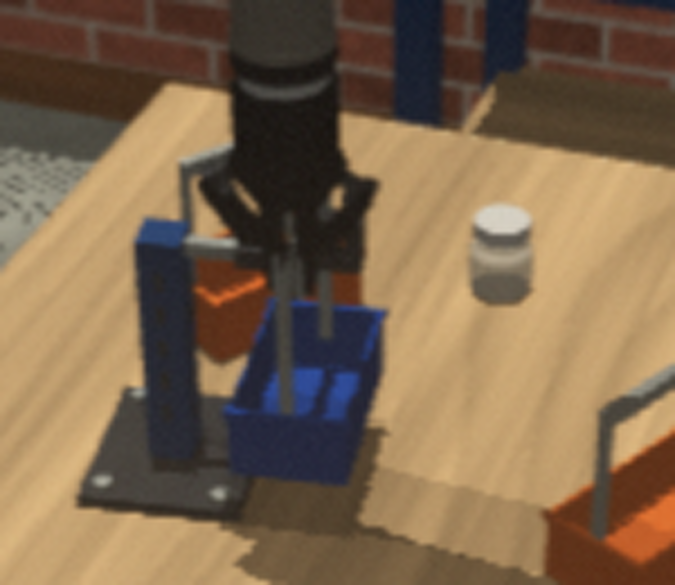

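Request:
servo_tool(steps=[[0,0,0,0,1,0,-1],[0,0,0,0,0.7,0,-1],[0,0,0,0,0,0,-1],[0,0,0,0,0,-1,-1],[0,0,0,0,0,-1,-1],[0,0,0,0,0,-1,-1],[0,0,0,0,0,-1,-1],[0,0,0,0,0,0,-1],[0,0,0,0,0,0,-1],[0,0,0,0,0,0,-1]])

```text
time: 12.35
ee_pos: [0.5743, -0.1421, 0.2005]
tcp_rot: [-179.5, -0.1, 99.6]
ft_force: [-7.4, -1.4, -4.5]
width: 0.008
```

```bash
python3 st.py
```

```text
t 12.35 pos [ 0.5743 -0.1421  0.2005] [-1.7952e+02 -9.0000e-02  9.9570e+01] F [-7.41 -1.38 -4.53] Fx_stand -7.54 M [ 0.011  1.771 -0.409] dx_stand 19.85 0.00798732441028299
```

```bash
python3 - <<'E'
from rig import observe,camera
import cv2,numpy as np
o=observe();print(o["joint_positions"].round(2),o["joint_velocities"].round(2),o["effort"].round(2))
S=camera("side");T=camera("top")
cv2.imwrite("pics/lagS.png",S["pixels"][:,:,::-1]);cv2.imwrite("pics/lagT.png",T["pixels"][:,:,::-1])
s=S["pixels"][110:200,250:320,::-1]
cv2.imwrite("pics/lagC.png",cv2.resize(s,None,fx=8,fy=6.5,interpolation=2))
E
python3 st.py
```

```text
[ 31.53  26.75 -28.57  81.26  12.87  75.72  11.84] [-0.01  0.01 -0.05  0.05  0.11 -0.   -1.27] [ -2.13 -45.02  -7.24 -27.75  -0.14  -2.9    0.38]
t 12.45 pos [ 0.5743 -0.1422  0.2005] [-1.7952e+02 -9.0000e-02  9.9580e+01] F [-8.05 -0.8  -5.45] Fx_stand -8.07 M [-0.025  1.782 -0.399] dx_stand 19.86 0.008043008373418132
```

View pics/lagS.png

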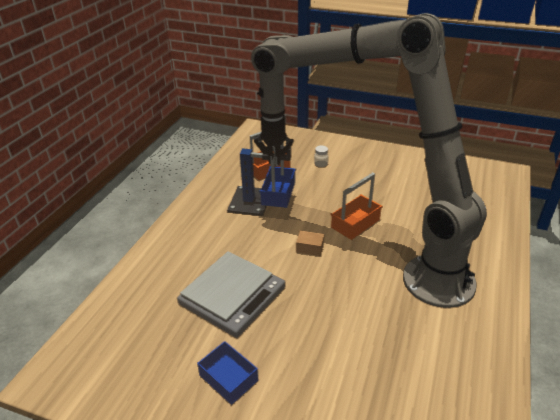

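View pics/lagT.png

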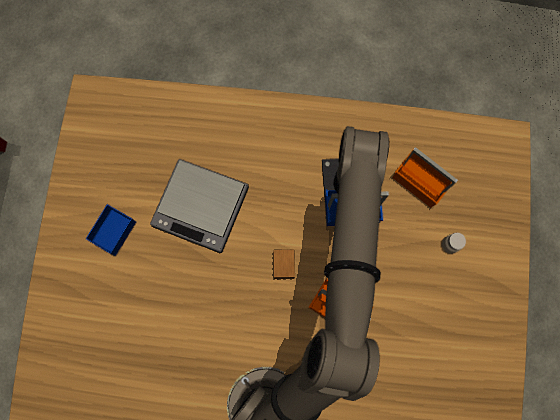

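View pics/lagC.png

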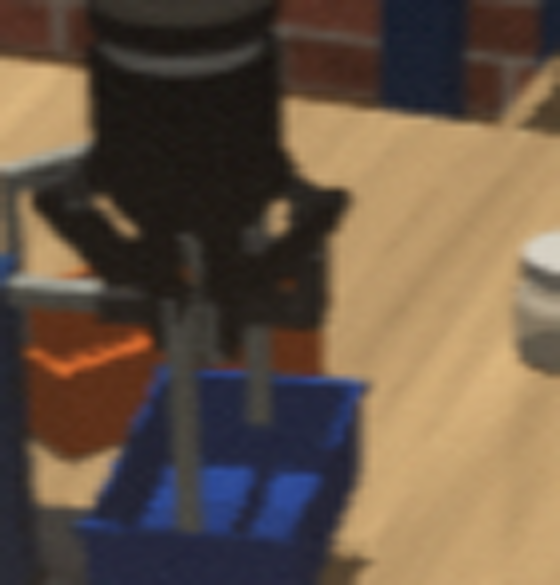

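Request:
servo_tool(steps=[[0,0,0,0,0.5,0,-1],[0,0,0,0,0.5,0,-1],[0,0,0,0,0.5,0,-1],[0,0,0,0,0.5,0,-1],[0,0,0,0,0,0,-1],[0,0,0,0,0,0,-1],[0,0,0,0,0,0,-1],[0,0,0,0,0,0,-1],[0,0,0,0,0,0,-1],[0,0,0,0,0,0,-1]])

```text
time: 13.45
ee_pos: [0.5757, -0.1419, 0.2003]
tcp_rot: [-179.4, -0.1, 99.6]
ft_force: [-9.0, -1.2, -3.2]
width: 0.0079
```

```bash
python3 st.py
```

```text
t 13.45 pos [ 0.5757 -0.1419  0.2003] [-1.7945e+02 -1.0000e-01  9.9560e+01] F [-9.04 -1.21 -3.19] Fx_stand -9.12 M [-0.004  1.979 -0.379] dx_stand 21.31 0.007903980209277938
```

Request:
servo_tool(steps=[[0,-0.1,0,0,0.1,-1,-1],[0,-0.1,0,0,0.1,-1.5,-1],[0,-0.1,0,0,0.1,-1.5,-1],[0,-0.1,0,0,0.1,-1.5,-1],[0,0,0,0,0.1,-1.5,-1],[0,0,0,0,0.1,-1.5,-1],[0,0,0,0,0,-1.5,-1],[0,0,0,0,0,0,-1],[0,0,0,0,0,0,-1],[0,0,0,0,0,0,-1]])

```text
time: 14.45
ee_pos: [0.5782, -0.1416, 0.2112]
tcp_rot: [-179.7, 0.4, 99.6]
ft_force: [-7.1, -0.4, -4.5]
width: 0.0081
```

```bash
python3 st.py
```

```text
t 14.45 pos [ 0.5782 -0.1416  0.2112] [-179.7     0.36   99.61] F [-7.09 -0.39 -4.52] Fx_stand -7.05 M [-0.023  1.406 -0.231] dx_stand 23.78 0.008141294598300824
```

Request:
servo_tool(steps=[[0,0,0,0,0,-2,-1],[0,0,0,0,0,-2,-1],[0,0,0,0,0,-2,-1],[0,0,0,0,0,-2,-1],[0,0,0,0,0,-2,-1],[0,0,0,0,0,-2,-1],[0,0,0,0,0,-2,-1],[0,0,0,0,0,-2,-1],[0,0,0,0,0,0,-1],[0,0,0,0,0,0,-1]])

```text
time: 15.45
ee_pos: [0.5802, -0.1409, 0.2288]
tcp_rot: [180.0, 0.4, 99.7]
ft_force: [-4.9, -1.8, -3.6]
width: 0.008
```

```bash
python3 st.py
```

```text
t 15.45 pos [ 0.5802 -0.1409  0.2288] [179.99   0.41  99.66] F [-4.91 -1.76 -3.59] Fx_stand -5.13 M [ 0.01   0.998 -0.237] dx_stand 25.93 0.007996962573712655
```

Request:
servo_tool(steps=[[0,0,0,0,0,-2,-1],[0,0,0,0,0,-2,-1],[0,0,0,0,0,-2,-1],[0,0,0,0,0,-2,-1],[0,0,0,0,0,-2,-1],[0,0,0,0,0,-2,-1],[0,0,0,0,0,0,-1],[0,0,0,0,0,0,-1],[0,0,0,0,0,0,-1],[0,0,0,0,0,0,-1]])

```text
time: 16.45
ee_pos: [0.58, -0.1407, 0.2406]
tcp_rot: [-180.0, 0.4, 99.7]
ft_force: [-0.2, 1.0, -3.1]
width: 0.0077
```

```bash
python3 st.py; python3 - <<'E'
from rig import observe,camera
import cv2,numpy as np
S=camera("side"); np.savez("lift.npz",**S)
s=S["pixels"][90:220,220:350,::-1]
cv2.imwrite("pics/lift.png",cv2.resize(s,None,fx=4.5,fy=4.5,interpolation=2))
E
```

```text
t 16.45 pos [ 0.58   -0.1407  0.2406] [-179.98    0.39   99.67] F [-0.22  0.96 -3.1 ] Fx_stand -0.06 M [0.123 0.014 0.027] dx_stand 25.72 0.007689131633659881
```

View pics/lift.png

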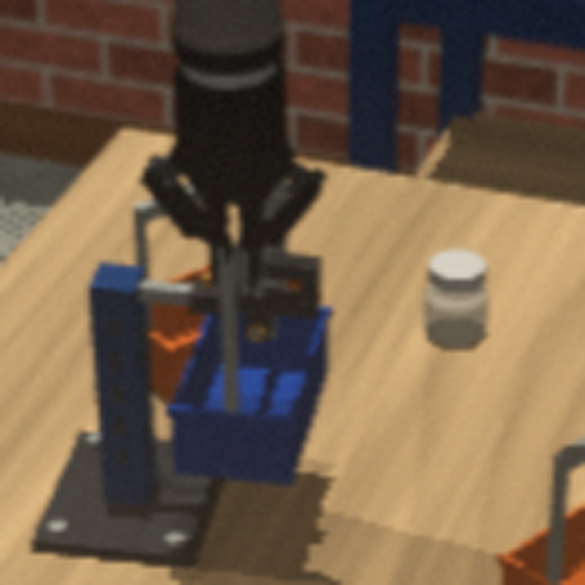

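Request:
servo_tool(steps=[[0,0,0,0,-6,0,-1],[0,0,0,0,-12,0,-1],[0,0,0,0,-16,0,-1],[0,0,0,0,-18,0,-1],[0,0,0,0,-18,0,-1],[0,0,0,0,-18,0,-1],[0,0,0,0,-18,0,-1],[0,0,0,0,-16,0,-1],[0,0,0,0,-8,0,-1],[0,0,0,0,-4,0,-1]])

```text
time: 17.5
ee_pos: [0.4473, -0.1635, 0.241]
tcp_rot: [180.0, 0.4, 99.6]
ft_force: [0.3, 0.5, -2.4]
width: 0.0079
```

```bash
python3 st.py
```

```text
t 17.5 pos [ 0.4473 -0.1635  0.241 ] [180.     0.44  99.62] F [ 0.33  0.54 -2.39] Fx_stand 0.41 M [ 0.166  0.051 -0.007] dx_stand -108.96 0.007913415073651666
```

Request:
servo_tool(steps=[[0,0,0,5,0,-3,-1],[0,0,0,12,0,-4,-1],[0,0,0,18,0,-5,-1],[0,0,0,22,0,-5,-1],[0,0,0,25,0,-5,-1],[0,0,0,25,0,-5,-1],[0,0,0,22,0,-3,-1],[0,0,0,16,0,0,-1],[0,0,0,10,0,0,-1],[0,0,0,5,0,0,-1]])

```text
time: 18.5
ee_pos: [0.4209, -0.0029, 0.27]
tcp_rot: [180.0, 0.4, 99.9]
ft_force: [-0.1, 0.2, -3.3]
width: 0.0079
```

Request:
servo_tool(steps=[[0,0,1,0,0,0,-1],[0,0,2,0,0,0,-1],[0,0,3,0,0,0,-1],[0,0,4,0,0,0,-1],[0,0,4,0,0,0,-1],[0,0,4,0,0,0,-1],[0,0,3,0,0,0,-1],[0,0,2,0,0,0,-1],[0,0,1.2,0,0,0,-1],[0,0,0,0,0,0,-1]])

```text
time: 19.5
ee_pos: [0.4212, -0.006, 0.2696]
tcp_rot: [179.8, 0.4, 75.4]
ft_force: [0.7, 0.3, -2.7]
width: 0.0081
```

```bash
python3 st.py; python3 - <<'E'
from rig import observe
import numpy as np
from scipy.spatial.transform import Rotation as R
o=observe(); r=R.from_euler("xyz",o["tcp_rot"],degrees=True)
print("shift tool",r.inv().apply((np.array([.580,.3006,o["ee_pos"][2]])-o["ee_pos"])*1000))
E
```

```text
t 19.5 pos [ 0.4212 -0.006   0.2696] [179.84   0.37  75.37] F [ 0.67  0.32 -2.75] Fx_stand 0.71 M [ 0.197 -0.093 -0.059] dx_stand -108.34 0.008067655768461758
shift tool [336.7884704   76.19756237  -1.98760185]
```

Request:
servo_tool(steps=[[-0.16,0.12,0,8,2,0,-1],[-0.16,0.12,0,20,4,0,-1],[0,0,0,34,8,0,-1],[0,0,0,40,9,0,-1],[0,0,0,44,10,0,-1],[0,0,0,44,10,0,-1],[0,0,0,44,10,0,-1],[0,0,0,40,9,0,-1],[0,0,0,34,8,0,-1],[0,0,0,18,4,0,-1]])

```text
time: 20.5
ee_pos: [0.5747, 0.2963, 0.2681]
tcp_rot: [179.7, -0.0, 75.7]
ft_force: [-1.0, 0.0, -3.0]
width: 0.008
```

Request:
servo_tool(steps=[[0,0,0,8,2,0,-1],[0,0,0,3,0,0,-1],[0,0,0,0,0,5,-1],[0,0,0,0,0,10,-1],[0,0,0,0,0,12,-1],[0,0,0,0,0,12,-1],[0,0,0,0,0,8,-1],[0,0,0,0,0,3,-1],[0,0,0,0,0,0,-1],[0,0,0,0,0,0,-1]])

```text
time: 21.5
ee_pos: [0.5798, 0.3019, 0.2199]
tcp_rot: [179.5, 0.1, 75.5]
ft_force: [-0.3, -0.1, -2.1]
width: 0.0081
```

```bash
python3 st.py; python3 - <<'E'
from rig import observe,camera
import cv2,numpy as np
from h import *
S=camera("side");T=camera("top"); np.savez("pS.npz",**S); np.savez("pT.npz",**T)
a=np.hstack([cv2.resize(S["pixels"][170:350,160:310,::-1],(400,480),interpolation=2),cv2.resize(T["pixels"][130:280,130:255,::-1],(400,480),interpolation=2)])
cv2.imwrite("pics/overpan.png",a)
E
```

```text
t 21.5 pos [0.5798 0.3019 0.2199] [1.7949e+02 8.0000e-02 7.5470e+01] F [-0.34 -0.07 -2.14] Fx_stand -0.35 M [ 0.051 -0.037 -0.036] dx_stand 99.43 0.008062598923360711
```

View pics/overpan.png

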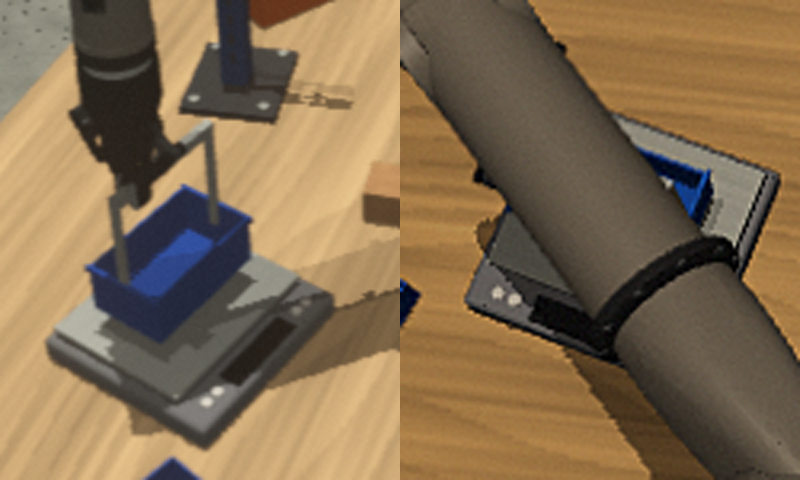

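```bash
python3 - <<'E'
import numpy as np,cv2
from h import *
S=dict(np.load("pS.npz"));C=cloud(S);h=cv2.cvtColor(S["pixels"],cv2.COLOR_RGB2HSV)
m=np.zeros(h.shape[:2],bool);m[170:350,160:310]=1
b=m&(h[...,0]>105)&(h[...,0]<130)&(h[...,1]>110)
k=b&(C[...,2]>.06)&(C[...,2]<.16)
P=C[k];P=P[P[:,1]>.1]; print(len(P),"z",np.percentile(P[:,2],[1,50,99]).round(3)); r=cv2.minAreaRect((P[:,:2]*1000).astype(np.float32));print("box side view",r)
g=m&(C[...,2]>.2)&(C[...,2]<.27)&(h[...,1]<70)&(h[...,2]>75); Q=C[g]; Q=Q[(Q[:,1]>.15)]
A=np.array([.252,.968]); s=(Q[:,:2]-[.569,.259])@A*1000
for lo,hi in((-80,-50),(-50,-20),(-20,10),(60,85)):
  q=Q[(s>lo)&(s<hi)]
  if len(q): print(lo,len(q),"ztop",np.percentile(q[:,2],90).round(4),q[:,0].mean().round(4),q[:,1].mean().round(4))
E
```

```text
622 z [0.069 0.076 0.134]
box side view ((568.076416015625, 263.16448974609375), (157.1383056640625, 94.25293731689453), 76.06082153320312)
-80 45 ztop 0.244 0.5498 0.1995
-50 31 ztop 0.2451 0.5553 0.2207
60 58 ztop 0.2435 0.5841 0.33
```

Request:
servo_tool(steps=[[0,0,0,0,0,3,-1],[0,0,0,0,0,4,-1],[0,0,0,0,0,4,-1],[0,0,0,0,0,4,-1],[0,0,0,0,0,3,-1],[0,0,0,0,0,3,-1],[0,0,0,0,0,2,-1],[0,0,0,0,0,1,-1],[0,0,0,0,0,0,-1],[0,0,0,0,0,0,-1]])

```text
time: 22.6
ee_pos: [0.5799, 0.3016, 0.1957]
tcp_rot: [179.5, 0.1, 75.5]
ft_force: [-0.2, -0.1, -3.0]
width: 0.008
```

```bash
python3 st.py
```

```text
t 22.6 pos [0.5799 0.3016 0.1957] [1.795e+02 1.100e-01 7.547e+01] F [-0.16 -0.08 -2.97] Fx_stand -0.17 M [ 0.128  0.018 -0.007] dx_stand 99.45 0.00803859492817016
```

Request:
servo_tool(steps=[[0,0,0,0,0,1,-1],[0,0,0,0,0,1,-1],[0,0,0,0,0,1,-1],[0,0,0,0,0,0.5,-1],[0,0,0,0,0,0.5,-1],[0,0,0,0,0,0.5,-1],[0,0,0,0,0,0,-1],[0,0,0,0,0,0,-1],[0,0,0,0,0,0,-1],[0,0,0,0,0,0,-1]])

```text
time: 23.6
ee_pos: [0.58, 0.3015, 0.1911]
tcp_rot: [179.5, 0.1, 75.5]
ft_force: [0.7, 0.3, -2.2]
width: 0.008
```

```bash
python3 st.py
```

```text
t 23.6 pos [0.58   0.3015 0.1911] [1.795e+02 1.200e-01 7.547e+01] F [ 0.71  0.29 -2.2 ] Fx_stand 0.75 M [ 0.088 -0.092 -0.024] dx_stand 99.53 0.008030559840288427
```

Request:
servo_tool(steps=[[0,0,0,0,0,0.4,-1],[0,0,0,0,0,0.4,-1],[0,0,0,0,0,0.4,-1],[0,0,0,0,0,0,-1],[0,0,0,0,0,0,-1],[0,0,0,0,0,0,-1],[0,0,0,0,0,0,-1],[0,0,0,0,0,0,-1],[0,0,0,0,0,0,-1],[0,0,0,0,0,0,-1]])

```text
time: 24.6
ee_pos: [0.5806, 0.3015, 0.1909]
tcp_rot: [179.4, 0.1, 75.4]
ft_force: [0.5, -1.7, 5.9]
width: 0.0078
```

```bash
python3 st.py
```

```text
t 24.6 pos [0.5806 0.3015 0.1909] [1.7941e+02 6.0000e-02 7.5440e+01] F [ 0.51 -1.67  5.94] Fx_stand 0.22 M [-0.206 -0.075  0.001] dx_stand 100.16 0.007806678680188061
```

Seated on the pan, with the net vertical force going from -3 N to +6 N. Releasing.

Request:
servo_tool(steps=[[0,0,0,0,0,0,-1],[0,0,0,0,0,0,-1],[0,0,0,0,0,0,-0.75],[0,0,0,0,0,0,-0.6],[0,0,0,0,0,0,-0.4],[0,0,0,0,0,0,-0.1],[0,0,0,0,0,0,0.2],[0,0,0,0,0,0,0.5],[0,0,0,0,0,0,0.8],[0,0,0,0,0,0,1]], force=30)

```text
time: 25.6
ee_pos: [0.5798, 0.3015, 0.1898]
tcp_rot: [179.5, 0.1, 75.5]
ft_force: [0.8, 0.2, 0.4]
width: 0.0851
```

```bash
python3 st.py
```

```text
t 25.6 pos [0.5798 0.3015 0.1898] [1.7952e+02 1.3000e-01 7.5470e+01] F [0.78 0.19 0.4 ] Fx_stand 0.8 M [-0.06   0.027  0.044] dx_stand 99.4 0.08507370020285696
```

Rise straight up, then move clear.

Request:
servo_tool(steps=[[0,0,0,0,0,-4,1],[0,0,0,0,0,-8,1],[0,0,0,0,0,-12,1],[0,0,0,0,0,-15,1],[0,0,0,0,0,-15,1],[0,0,0,0,0,-15,1],[0,0,0,0,0,-15,1],[0,0,0,0,0,-15,1],[0,0,0,0,0,-10,1],[0,0,0,0,0,-4,1]])

```text
time: 26.6
ee_pos: [0.5793, 0.3026, 0.305]
tcp_rot: [179.4, -0.0, 75.5]
ft_force: [-0.8, -0.1, 0.3]
width: 0.0855
```

Request:
servo_tool(steps=[[0,0,0,-10,0,0,1],[0,0,0,-25,0,0,1],[0,0,0,-35,0,0,1],[0,0,0,-40,0,0,1],[0,0,0,-40,0,0,1],[0,0,0,-40,0,0,1],[0,0,0,-35,0,0,1],[0,0,0,-20,0,0,1],[0,0,0,-8,0,0,1],[0,0,0,0,0,0,1]])

```text
time: 27.6
ee_pos: [0.515, 0.0555, 0.3029]
tcp_rot: [179.6, 0.2, 75.3]
ft_force: [0.5, 0.5, -0.4]
width: 0.0851
```

```bash
python3 st.py; python3 - <<'E'
from rig import observe,camera
import cv2,numpy as np
from h import *
S=camera("side");T=camera("top"); np.savez("eS.npz",**S); np.savez("eT.npz",**T)
cv2.imwrite("pics/endT.png",T["pixels"][:,:,::-1]);cv2.imwrite("pics/endS.png",S["pixels"][:,:,::-1])
C=cloud(T);h=cv2.cvtColor(T["pixels"],cv2.COLOR_RGB2HSV)
m=(abs(C[...,2]-.216)<.012)&(h[...,1]<80); m[:, 280:]=0
v,u=np.nonzero(m);P=plane(T,np.c_[u,v],.216)
if len(u)>20: print(len(u),"bar top view",cv2.minAreaRect((P[:,:2]*1000).astype(np.float32)),"z",np.median(C[m][:,2]))
E
```

```text
t 27.6 pos [0.515  0.0555 0.3029] [179.55   0.19  75.3 ] F [ 0.52  0.51 -0.42] Fx_stand 0.59 M [ 0.067 -0.009  0.07 ] dx_stand -5.58 0.0850741903821961
245 bar top view ((357.94818115234375, 132.65821838378906), (604.4786376953125, 108.16114807128906), 30.404586791992188) z 0.21621093794524104
```

View pics/endT.png

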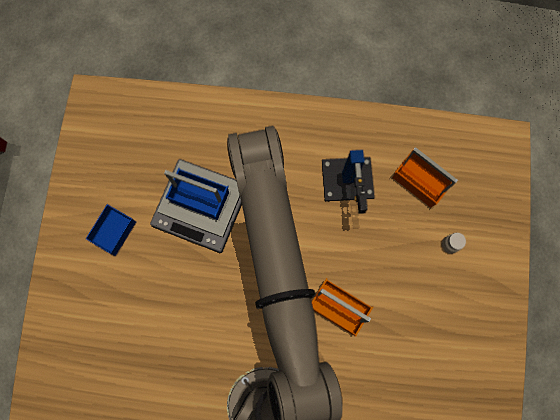

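View pics/endS.png

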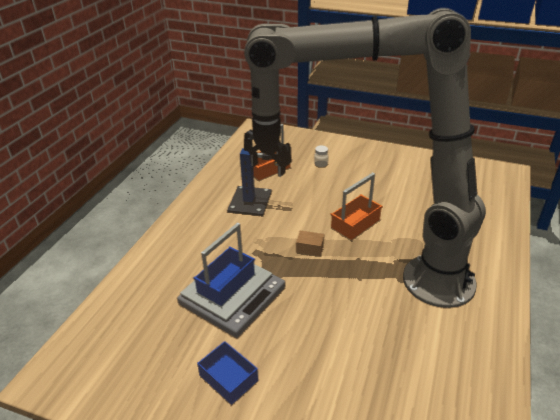

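```bash
python3 - <<'E'
import numpy as np,cv2
from h import *
T=dict(np.load("eT.npz"))
C=cloud(T);h=cv2.cvtColor(T["pixels"],cv2.COLOR_RGB2HSV)
m=(abs(C[...,2]-.216)<.012)&(h[...,1]<80); m[:, 235:]=0;m[:150]=0;m[215:]=0
v,u=np.nonzero(m);P=plane(T,np.c_[u,v],.216)
print(len(u),cv2.minAreaRect((P[:,:2]*1000).astype(np.float32)),"z",np.median(C[m][:,2]),"ends",[np.median(C[m&(np.arange(560)[None]<190)][:,2]),np.median(C[m&(np.arange(560)[None]>200)][:,2])],"pan top (571,256)")
E
python3 -c "
from rig import hand_in
print(hand_in())"
```

```text
243 ((570.884765625, 257.1362609863281), (149.9339141845703, 13.10423469543457), 75.09591674804688) z 0.21623533922955462 ends [np.float64(0.21622313858739783), np.float64(0.2162761329768469)] pan top (571,256)
the job is handed in; nothing more can be done
None
```

I took the blue tote off the hook, set it upright in the middle of the scale's pan, let go, and handed the job in at about 28 s. `hand_in` gives no verdict.

- **Off the hook:** I gripped the bar 43 mm to the +y side of the hook and pressed the keeper back with the bar itself. The reaction on the bar was about 9 N, roughly 8.7 mm of keeper travel. I lifted the bar 44 mm and moved it back to 109 mm from the stand.
- **Setting down:** contact with the pan was about 9 N, and the arm was withdrawn clear after release.

Last checks:
- **Position:** the top view puts the bar centre at (571, 257) mm, against (571, 256) for the pan in the same view.
- **Upright:** the bar's top is at 216 mm at both ends, as it should be with the tote standing on the pan. I did not measure its tilt about the bar's own axis, but it looks upright in the side view.
- **Bystanders:** the carton, bin, jar and both orange totes look unmoved in the final pictures. I compared them by eye only.

Two readings disagreed:
- **Cameras:** the two views put the pan 4–7 mm apart. I aimed at the mean, and within each view tote and pan agree to about 1 mm.
- **Lag under load:** while pressing the keeper, the arm fell up to about 2 mm short of the commanded moves. I worked from the measured pose and the force reading there.

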